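Stack the keyed tray and lid of a food dehydrator

TASK

Put the small food dehydrator together: set the white tray of potato slices on the base so that the notch in the tray's skirt drops over the base's orange key and the tray sits level and fully home, then put the lid on the tray in the same way, its notch over the tray's orange key. Carry the tray level so that no slice falls off, and leave the other things, such as the scale and the potato, where they are.

Things in the scene. Friction and masses are not known exactly. Their poses are not given: they have to be found in the camera images.
- dryer_base: Dehydrator base: teal drum, 146 mm across, 71 mm high, fixed. Origin: centre of its underside, z up, local -x the front (black panel and dial, out to 85 mm). Its top is a round rim 124 mm across, bevelled, 17 mm high above a shoulder. The tray is home when it is on the base's axis, has the base's yaw (within 0.05) and its underside is 57 mm above the base's.
- base_key (a point): Middle of the top of the orange key on the outside of the base's rim at its front: 66.5 mm from the axis towards local -x, 67 mm above the underside, 4 mm below the rim's top. The key is 13 mm high, reaches to 71 mm from the axis and is 14 mm wide at the foot, 8 mm at the top. Axes as the base.
- tray_mid (a point): White round drying tray, 142 mm across, 0.28 kg, slices fixed on it. Point on its axis 31 mm above its underside, level with the top of its rim (124 mm across); z up, local -x to its notch and key. In its middle a flat-sided white grip to lift it by: 46 mm long along local x, 20 mm thick along local y (pinch it so), its top 31 mm above this point, so it stands clear above the rim.
- tray_notch (a point): Point in the notch of the tray's skirt, 66.5 mm from its axis towards local -x, 10 mm above its underside; it falls on base_key when the tray is home. The skirt is 14 mm high, 130 mm across inside (it goes over the 124 mm rim below); the notch is 22 mm wide and as high as the skirt. Axes as the tray.
- tray_key (a point): Middle of the top of the tray's orange key: on the outside of its rim, 66.5 mm from its axis towards local -x, straight above the notch, 27 mm above the tray's underside, 4 mm below its rim's top; 14 mm wide at the foot, 8 mm at the top. Axes as the tray.
- lid_mid (a point): Teal domed lid, hollow, 142 mm across, 0.22 kg. Point on its axis 45 mm above its underside; z up, local -x to its notch (orange mark above it). Dome top 12 mm above this point; on it a black bar grip 64 mm long along local x, 18 mm thick along local y (pinch it so), 19 to 45 mm above this point. Home: on the tray's axis, at its yaw, underside 17 mm above the tray's (74 above the base's).
- lid_notch (a point): Point in the notch of the lid's skirt, 66.5 mm from its axis towards local -x, 10 mm above its underside; it falls on tray_key when the lid is home. Skirt 14 mm high, 130 mm across inside, notch 22 mm wide, as on the tray; the tray's grip fits inside the dome. Axes as the lid.
- scale: Small dark pocket scale, closed, 128 x 64 x 24 mm, long side along local x; origin under its middle. Leave it.
- potato: Whole potato lying on the worktop, about 64 x 103 x 60 mm; origin under its middle. Leave it.

How it is judged:
By the outcome, as a careful person would: the job done as asked, in the order asked, and still so for the second after the job is handed in, with the robot touching nothing.
It also fails if it takes over 58 s, if anything falls off the work surface, if the arm or the gripper's body presses on something with over 40 N, if the wrist force passes 120 N, or if a joint passes its speed limit or range.

ROBOT

A 6-joint arm with a two-finger parallel gripper is mounted at the origin on a cart in front of the work surface, level with it; the furniture and walls round the work are solid. World frame = base frame: x ahead of the robot, y to its left, z up, the work surface at z = 0. Lengths are in m, angles in rad, forces in N, time in s.
With the tool pointing down it reaches from about 0.325 to 0.875 m from the base axis. Payload 4.4 kg.
Tool frame: the origin (TCP) lies midway between the tips of the shut fingers; the grasp point (between the pads) lies manip.grip_depth behind it (manip.grip_depth is the distance from the TCP to the grasp point, in m); z points along the fingers, y is the line along which they close (so a half turn about z gives the same grasp; the last joint's range is limited). The gripper opens to 85 mm and grips with 20 to 120 N. Pads are 22 mm wide; open, the fingers measure 114 mm over their backs; the gripper's body (76 mm by 85 mm) begins 54 mm behind the grasp point. The pads swing forward as they close: fully open they stand 13 mm farther back than shut.
Start: joints at [-1.429, 0.207, 1.542, -0, 1.393, -0.15], TCP at [0.166, -0.551, 0.231] pointing down, gripper open.
Joint ranges: [-2.73, 2.73], [-0.86, 2.22], [0.23, 2.46], [-1.11, 4.25], [0.08, 2.63], [-2.82, 2.82]. Speed limits (rad/s): [2.79, 2.79, 3.14, 3.14, 3.14, 3.14].

INTERFACE

Orientations are given as a unit quaternion [w, x, y, z].
In Python, from bench import manip gives the robot as it stands. Calls block until the motion is done:
- manip.move_to(position, orientation): joint-space move of the TCP to a pose.
- manip.movel(position, orientation=None, rate=0.15, force_limit=None): straight line of the TCP; orientation=None keeps the orientation; rate is the mean speed in m/s. With force_limit (N) it stops when the force on the tool has changed by that much, and returns True; else False.
- manip.goto_joints(angles): joint-space move.
- manip.open_gripper() and manip.gripper_close(grip_force=None): open the fingers fully, or close them until they stop; grip_force is the grip in N (None keeps the last).
- manip.hold(seconds).
- manip.inverse_kinematics(position, orientation): joint angles nearest the present ones, or None.
- manip.get_obs(): the state.
- manip.capture(name): name is "scene" or "top" or "wrist"; returns the picture (420x560x3 uint8, red, green, blue); there is no depth.
- manip.camera_model(name): a dict with "fov_y" (degrees; the focal length in pixels is half the picture's height over the tangent of half this angle, whatever the lens; pixels are square), "cx", "cy" (the principal point, pixels), "R" (3x3) and "t" (3): a world point X has camera coordinates R X + t. Camera axes: x right, y down, z forward; pixel columns grow to the right and rows downward; lengths in m; the calibration is good to about 2 mm. A picture is of the moment at which its call begins: read the wrist's pose just before it. camera_model takes no time and is no camera call; for the wrist camera it gives the pose at the moment of the call.
A pose or a line that the arm cannot do raises manip.Unreachable and nothing moves.
- manip.finish_job(): hands the job in; it is judged then, once.
The state is a dict: "clock": time; "q": joint angles; "joint_velocities": joint speeds; "joint_efforts": joint torques, N m; "ee_pos": TCP position; "tool_rot": TCP orientation; "force": force on the tool from outside, world axes, zero at the start; "ft_torque": the same for the moment, N m; "width": finger opening in m; "grasp_force": force on a finger pad.
Only numpy, scipy, OpenCV 4.12 (cv2) and the standard library are available. Lean on these libraries where they do the work, as an engineer would, in place of code of your own. Each camera call takes 0.05 s, during which the arm holds its last target. There are 200 camera calls.

## Working session

There is one attempt and no reset: what is moved stays moved. The work goes in short steps, each a Python script; the robot and the scene stay as the last script left them, time stands still between calls to the robot, and variables do not carry over. Pictures are saved under pics/ and viewed, at most 10 in all, crops included, and the job is handed in when it is done.

```bash
mkdir -p pics; ls
python3 - <<'E'
from bench import manip
import cv2,numpy as np
ims=[]
for n in("scene","top"):
    im=manip.capture(n); cv2.imwrite(f"pics/{n}0.png",im[:,:,::-1]); c=manip.camera_model(n)
    print(n,c["fov_y"],c["cx"],c["cy"],(-np.array(c["R"]).T@c["t"]).round(3),np.array(c["R"]).round(2).tolist(),c.keys())
print(manip.grip_depth,manip.get_obs())
E
```

```text
pics
scene 54.64171296899518 278.5986672219485 217.38948760893985 [-0.083  0.687  0.436] [[-0.62, -0.78, 0.01], [-0.34, 0.26, -0.9], [0.71, -0.56, -0.43]] dict_keys(['fov_y', 'cx', 'cy', 'R', 't'])
top 55.32627286523279 280.028460557111 216.70605902665707 [0.465 0.193 1.056] [[-0.03, -1.0, 0.02], [-1.0, 0.03, -0.07], [0.06, -0.02, -1.0]] dict_keys(['fov_y', 'cx', 'cy', 'R', 't'])
0.0187 {'clock': 0.1, 'q': array([-1.42847579e+00,  2.07377414e-01,  1.54283573e+00,  9.36592609e-06,
        1.39350686e+00, -1.50490261e-01]), 'joint_velocities': array([-0.00088554, -0.00323905, -0.00426302, -0.00153787, -0.00203589,
       -0.00115018]), 'joint_efforts': array([-6.21746985e-04, -3.84092617e+01, -2.92547429e+01, -3.46556117e-04,
        4.86968842e-03,  1.51073385e-05]), 'ee_pos': array([ 0.16586805, -0.54982954,  0.23020599]), 'tool_rot': array([-1.06365120e-03,  9.89301421e-01,  1.45882031e-01,  8.95361095e-06]), 'force': array([-0.09618624, -0.54500614,  0.83423916]), 'ft_torque': array([ 0.01493603, -0.00870484, -0.02401982]), 'grasp_force': 0.0, 'width': 0.0853706400925122}
```

View pics/top0.png

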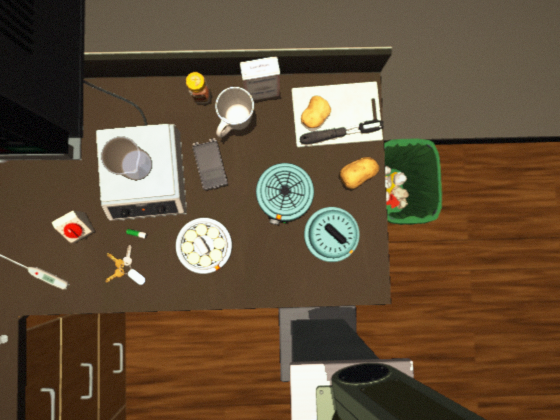

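View pics/scene0.png

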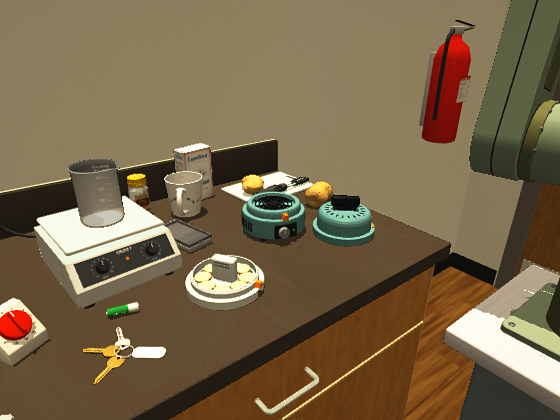

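```bash
cat > h.py <<'E'
from bench import manip
import cv2,numpy as np
def cam(n):
    c=manip.camera_model(n); return np.array(c["R"]),np.array(c["t"]),210/np.tan(np.radians(c["fov_y"])/2),c["cx"],c["cy"]
def ray(c,px,z):
    R,t,f,cx,cy=c; o=-R.T@t; d=R.T@np.array([(px[0]-cx)/f,(px[1]-cy)/f,1]); return o+d*(z-o[2])/d[2]
def proj(c,X):
    R,t,f,cx,cy=c; p=R@np.array(X)+t; return np.array([cx+f*p[0]/p[2],cy+f*p[1]/p[2]])
def blobs(m,amin=4):
    n,l,s,ce=cv2.connectedComponentsWithStats(m.astype(np.uint8)); return [(s[i][4],*ce[i].round(1),*s[i][:4]) for i in range(1,n) if s[i][4]>=amin]
def hsv(im): return cv2.cvtColor(im,cv2.COLOR_RGB2HSV)
def orange(im):
    h=hsv(im); return (h[...,0]>=4)&(h[...,0]<=15)&(h[...,1]>190)&(h[...,2]>140)
def teal(im):
    h=hsv(im); return (h[...,0]>75)&(h[...,0]<100)&(h[...,1]>50)&(h[...,2]>50)
def down(a):  # tool down, tool y (closing line) along world angle a
    # columns: y=(cos a,sin a,0), z=(0,0,-1), x=y×z
    from scipy.spatial.transform import Rotation as Ro
    y=np.array([np.cos(a),np.sin(a),0]);z=np.array([0,0,-1.]);x=np.cross(y,z)
    q=Ro.from_matrix(np.c_[x,y,z]).as_quat(); return q[[3,0,1,2]]
E
python3 - <<'E'
from h import *
im=cv2.imread("pics/top0.png")[:,:,::-1].copy();c=cam("top")
for b in blobs(orange(im),3): print(b, ray(c,b[1:3],.03)[:2].round(3))
for b in blobs(teal(im),300): print("teal",b)
for n,p,z in(("base",(285,191),.065),("tray",(204,245),.03),("lid",(332,234),.02)): print(n,ray(c,p,z).round(3))
s=im[155:280,165:375]; cv2.imwrite("pics/crop.png",cv2.resize(s,None,fx=3.8,fy=3.8,interpolation=cv2.INTER_CUBIC)[:,:,::-1])
E
```

```text
(np.int32(3), np.float64(390.0), np.float64(195.0), np.int32(390), np.int32(194), np.int32(1), np.int32(3)) [ 0.58  -0.111]
(np.int32(74), np.float64(392.6), np.float64(202.1), np.int32(386), np.int32(195), np.int32(13), np.int32(13)) [ 0.561 -0.117]
(np.int32(3), np.float64(143.0), np.float64(209.0), np.int32(142), np.int32(209), np.int32(3), np.int32(1)) [0.561 0.525]
(np.int32(4), np.float64(217.5), np.float64(268.5), np.int32(216), np.int32(268), np.int32(4), np.int32(2)) [0.404 0.337]
teal (np.int32(2321), np.float64(284.7), np.float64(191.1), np.int32(256), np.int32(163), np.int32(58), np.int32(58))
teal (np.int32(2126), np.float64(330.9), np.float64(233.8), np.int32(305), np.int32(207), np.int32(54), np.int32(55))
base [0.593 0.161 0.065]
tray [0.464 0.371 0.03 ]
lid [0.483 0.041 0.02 ]
```

View pics/crop.png

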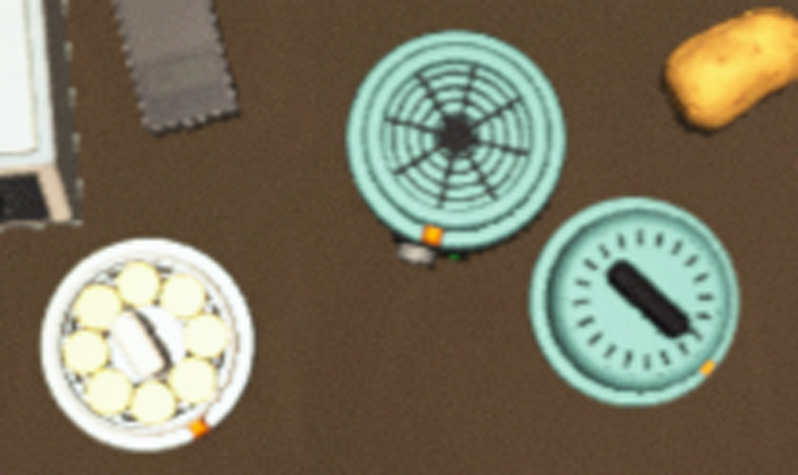

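Run:
```python
from h import *
from scipy.spatial.transform import Rotation as Ro
c=cam("top")
P=dict(base=((284.7,191.1),.065,(279,216.8),.067),tray=((204,245),.03,(217.4,267.6),.027),lid=((332,234),.02,(351.3,251.8),.015))
for n,(a,za,b,zb) in P.items():
    A=ray(c,a,za);B=ray(c,b,zb);d=A-B;print(n,A.round(3),B.round(3),"r",np.hypot(*d[:2]).round(4),"yaw",np.arctan2(d[1],d[0]).round(3))
o=manip.get_obs();q=o["tool_rot"];T=Ro.from_quat(q[[1,2,3,0]]).as_matrix()
R,t,f,cx,cy=cam("wrist");print("f",f,cx,cy,"cam in tool",(T.T@(-R.T@t-o["ee_pos"])).round(4),(R@T).round(3).tolist())
for n,p,y in(("tray",(.464,.371),.5),("base",(.593,.161),-.2),("lid",(.483,.041),.78)):
  for k in(1,-1):
    for z in (.08,.3): print(n,k,z,manip.inverse_kinematics([*p,z],down(y+k*np.pi/2)))
```

```text
base [0.593 0.162 0.065] [0.529 0.178 0.067] r 0.0659 yaw -0.246
tray [0.464 0.371 0.03 ] [0.406 0.338 0.027] r 0.0669 yaw 0.509
lid [0.483 0.041 0.02 ] [ 0.436 -0.008  0.015] r 0.0684 yaw 0.804
f 355.9973017190001 283.18602180063124 213.68135986698914 cam in tool [ 0.0759 -0.0004 -0.1427] [[0.002, 1.0, -0.001], [-0.954, 0.001, -0.298], [-0.298, 0.001, 0.954]]
tray 1 0.08 [ 5.28866971e-01  4.08089967e-01  1.61832969e+00 -4.44089210e-16
  1.11517300e+00 -1.54192936e+00]
tray 1 0.3 [ 5.28866971e-01  2.03541996e-01  1.40383227e+00 -4.44089210e-16
  1.53421839e+00 -1.54192936e+00]
tray -1 0.08 [ 5.28866971e-01  4.08089967e-01  1.61832969e+00 -4.44089210e-16
  1.11517300e+00  1.59966330e+00]
tray -1 0.3 [ 5.28866971e-01  2.03541996e-01  1.40383227e+00 -4.44089210e-16
  1.53421839e+00  1.59966330e+00]
base 1 0.08 [ 1.24361800e-01  4.45368417e-01  1.56392164e+00 -4.44089210e-16
  1.13230260e+00 -1.24643453e+00]
base 1 0.3 [ 1.24361800e-01  2.47732615e-01  1.35057894e+00 -4.44089210e-16
  1.54328110e+00 -1.24643453e+00]
base -1 0.08 [ 1.24361800e-01  4.45368417e-01  1.56392164e+00 -4.44089210e-16
  1.13230260e+00  1.89515813e+00]
base -1 0.3 [ 1.24361800e-01  2.47732615e-01  1.35057894e+00 -4.44089210e-16
  1.54328110e+00  1.89515813e+00]
lid 1 0.08 [-9.40960916e-02  2.04103925e-01  1.89279006e+00 -4.44089210e-16
  1.04469867e+00 -2.44489242e+00]
lid 1 0.3 [-9.40960916e-02 -3.66395881e-02  1.66238075e+00 -4.44089210e-16
  1.51585149e+00 -2.44489242e+00]
lid -1 0.08 [-9.40960916e-02  2.04103925e-01  1.89279006e+00 -4.44089210e-16
  1.04469867e+00  6.96700235e-01]
lid -1 0.3 [-9.40960916e-02 -3.66395881e-02  1.66238075e+00 -4.44089210e-16
  1.51585149e+00  6.96700235e-01]
```

Run:
```python
from h import *
import pickle
V=dict(lid=((.483,.041),.165,.804),base=((.593,.162),.175,-.246),tray=((.464,.371),.135,.509))
out={}
for n,(p,z,y) in V.items():
    manip.move_to([*p,z],down(y+np.pi/2)); manip.hold(.15)
    o=manip.get_obs();c=cam("wrist");im=manip.capture("wrist");out[n]=(c,im,o)
    print(n,o["clock"],o["ee_pos"].round(4),o["force"].round(2))
    for b in blobs(orange(im),30): print("  or",[float(x) for x in b])
pickle.dump(out,open("v.pkl","wb"))
m=np.hstack([cv2.resize(out[n][1],(400,300)) for n in("base","tray")]);m2=np.hstack([cv2.resize(out["lid"][1],(400,300)),np.zeros((300,400,3),np.uint8)])
cv2.imwrite("pics/w.png",np.vstack([m,m2])[:,:,::-1])
```

```text
lid 2.65 [0.4832 0.0404 0.1651] [ 1.01 -0.21  0.45]
  or [69.0, 284.1, 119.6, 280.0, 115.0, 10.0, 11.0]
  or [131.0, 356.6, 359.3, 350.0, 353.0, 16.0, 14.0]
base 4.0083 [0.5927 0.1614 0.175 ] [-0.15  0.14  0.26]
  or [209.0, 286.3, 118.7, 278.0, 112.0, 17.0, 14.0]
tray 5.1917 [0.4655 0.3699 0.1355] [ 0.31 -0.05  0.54]
  or [136.0, 286.5, 118.2, 278.0, 110.0, 18.0, 15.0]
```

View pics/w.png

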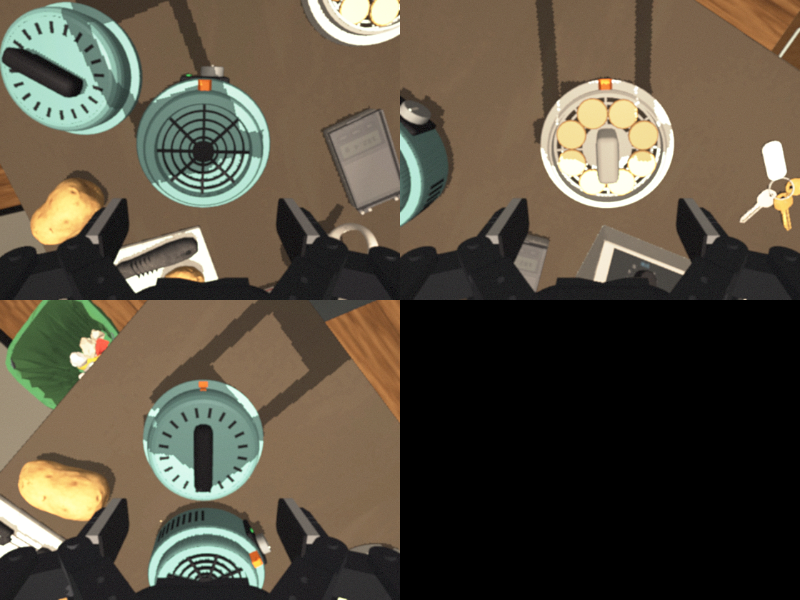

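Run:
```python
from h import *
import pickle
V=pickle.load(open("v.pkl","rb"))
# key blob z, mid height of the outermost outline (skirt / drum)
Z=dict(base=(.065,.054),tray=(.025,.014),lid=(.016,.010))
for n,(c,im,o) in V.items():
    h=hsv(im); k=np.ones((5,5),np.uint8)
    if n=="tray": m=((h[...,1]<95)&(h[...,2]>90))|orange(im)
    else: m=teal(im)
    m=cv2.morphologyEx(m.astype(np.uint8),cv2.MORPH_CLOSE,k)
    m=cv2.morphologyEx(m,cv2.MORPH_OPEN,np.ones((9,9),np.uint8))
    cs,_=cv2.findContours(m,cv2.RETR_EXTERNAL,cv2.CHAIN_APPROX_NONE)
    cnt=min(cs,key=lambda q:np.hypot(*(np.array(cv2.minEnclosingCircle(q)[0])-(284,205)))+ (1e3 if len(q)<200 else 0))
    hull=cv2.convexHull(cnt); e=cv2.fitEllipse(hull)
    bb=cv2.boundingRect(cnt)
    key=[b for b in blobs(orange(im),30) if b[2]<150][0]
    A=ray(c,e[0],Z[n][1]);B=ray(c,key[1:3],Z[n][0]);d=A-B
    pts=np.array([ray(c,p[0],Z[n][1])[:2] for p in cnt]).astype(np.float32)
    print(n,"ell",np.round(e[0],1),np.round(e[1],1),"bb",bb,"ctr",A.round(4),"diam",np.mean(pts.max(0)-pts.min(0)).round(4),"key",B.round(4),"r",np.hypot(*d[:2]).round(4),"yaw",np.arctan2(d[1],d[0]).round(3),"tcp",o["ee_pos"].round(4))
    vis=im.copy();cv2.ellipse(vis,e,(255,0,255),1);cv2.drawContours(vis,[cnt],-1,(0,255,0),1)
    V[n]+=(vis,)
cv2.imwrite("pics/fit.png",np.hstack([cv2.resize(V[n][3][80:330,150:420],None,fx=1.0,fy=1.0) for n in("base","tray")]).repeat(1,0)[:,:,::-1])
c,im,o=V["tray"][:3]
cv2.imwrite("pics/fit.png",np.hstack([cv2.resize(V[n][3][100:300,185:385],(400,400)) for n in("base","tray")])[:,:,::-1])
```

```text
lid ell [284.6 187.5] [148.7 165.8] bb (202, 114, 165, 146) ctr [0.4773 0.0367 0.01  ] diam 0.1325 key [ 0.4384 -0.0044  0.016 ] r 0.0566 yaw 0.814 tcp [0.4832 0.0404 0.1651]
base ell [283.1 200.9] [176.1 183.6] bb (192, 113, 183, 176) ctr [0.5884 0.1626 0.054 ] diam 0.137 key [0.5293 0.1796 0.065 ] r 0.0615 yaw -0.281 tcp [0.5927 0.1614 0.175 ]
tray ell [232.8 189.5] [435.9 787. ] bb (0, 0, 560, 407) ctr [0.4726 0.3304 0.014 ] diam 0.4559 key [0.4066 0.3402 0.025 ] r 0.0667 yaw -0.147 tcp [0.4655 0.3699 0.1355]
```

View pics/fit.png

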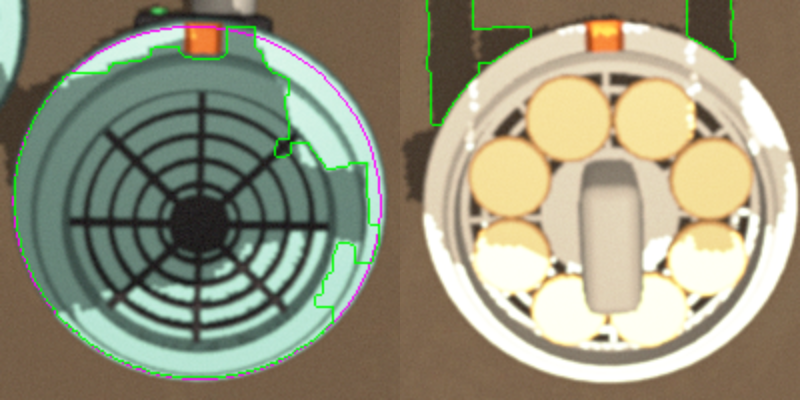

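Run:
```python
from h import *
q=down(.551+np.pi/2)
manip.move_to([.4633,.3750,.12],q)
print(manip.movel([.4633,.3750,.036],rate=.12,force_limit=10)); o=manip.get_obs();print(o["ee_pos"].round(4))
manip.gripper_close(40); o=manip.get_obs();print(o["width"],o["grasp_force"],o["ee_pos"].round(4))
manip.movel([.4633,.3750,.17],rate=.1); manip.hold(.2)
o=manip.get_obs();c=cam("wrist");im=manip.capture("wrist")
print(o["clock"],o["width"],o["force"].round(2),o["ft_torque"].round(3),o["ee_pos"].round(4))
zt=o["ee_pos"][2]-.036
for b in blobs(orange(im),30):
    B=ray(c,b[1:3],zt+.027);d=o["ee_pos"]-B; y=.551;print([float(x) for x in b],B.round(4),"local",(d[0]*np.cos(y)+d[1]*np.sin(y)).round(4),(-d[0]*np.sin(y)+d[1]*np.cos(y)).round(4))
cv2.imwrite("pics/held.png",im[:,:,::-1])
```

```text
False
[0.464  0.3754 0.0368]
0.019369229487548767 40.26184380054474 [0.4637 0.3751 0.0365]
8.65 0.018993495693976212 [ 0.08 -0.19 -2.76] [ 0.018  0.021 -0.037] [0.463  0.3748 0.1693]
[242.0, 283.8, 122.2, 269.0, 114.0, 31.0, 24.0] [0.4042 0.3394 0.1603] local 0.0687 -0.0006
[123.0, 4.3, 151.3, 0.0, 140.0, 13.0, 19.0] [0.4765 0.2449 0.1603] local 0.0565 0.1177
```

View pics/held.png

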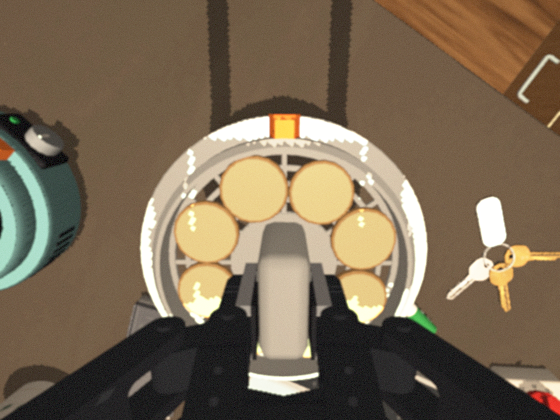

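Run:
```python
from h import *
q=down(-.265+np.pi/2);p=[.5935,.1622]
manip.movel([*p,.17],q,rate=.12); manip.hold(.2)
o=manip.get_obs();print(o["clock"],o["ee_pos"].round(4),o["force"].round(2))
p=np.array(p)+(p-o["ee_pos"][:2])
s=manip.movel([*p,.113],rate=.1,force_limit=10);o=manip.get_obs();print(s,o["ee_pos"].round(4),o["force"].round(2))
if not s:
    s=manip.movel([*p,.092],rate=.04,force_limit=10); manip.hold(.1);o=manip.get_obs();print(s,o["clock"],o["ee_pos"].round(4),o["force"].round(2),o["ft_torque"].round(3))
```

```text
11.125 [0.5934 0.1625 0.17  ] [ 0.24  0.38 -2.63]
False [0.5941 0.162  0.1133] [ 0.5   0.19 -2.72]
True 12.4417 [0.5934 0.1619 0.0933] [ 0.73 -1.    5.09] [-0.101 -0.039 -0.089]
```

Run:
```python
from h import *
import pickle
manip.open_gripper(); manip.movel([.5935,.1622,.20],rate=.15)
manip.hold(.15);o=manip.get_obs();c=cam("wrist");im=manip.capture("wrist");print(o["clock"],o["ee_pos"].round(4))
y=-.265
for b in blobs(orange(im),30):
    B=ray(c,b[1:3],.084);print([float(x) for x in b],B.round(4))
sc=manip.capture("scene")
cv2.imwrite("pics/placed.png",np.hstack([im[80:320,150:420],cv2.resize(sc[170:260,210:400],(507,240),interpolation=cv2.INTER_CUBIC)])[:,:,::-1])
# lid again from the earlier view: black grip
V=pickle.load(open("v.pkl","rb"));c,im,o=V["lid"]
h=hsv(im);m=(h[...,2]<55);m[:110]=0;m[300:]=0;m[:,:200]=0;m[:,370:]=0
for b in blobs(cv2.morphologyEx(m.astype(np.uint8),cv2.MORPH_OPEN,np.ones((5,5))),300):
    l=None;print("grip",[float(x) for x in b],ray(c,b[1:3],.088).round(4))
cnt=max(cv2.findContours(cv2.morphologyEx(m.astype(np.uint8),cv2.MORPH_OPEN,np.ones((5,5))),0,2)[0],key=cv2.contourArea);print(cv2.minAreaRect(cnt),o["ee_pos"])
```

```text
14.1167 [0.5924 0.1621 0.1982]
[177.0, 284.2, 119.0, 276.0, 113.0, 16.0, 13.0] [0.5285 0.1799 0.084 ]
grip [2205.0, 284.1, 220.5, 272.0, 175.0, 25.0, 93.0] [0.4803 0.039  0.088 ]
((284.0, 221.0), (92.0, 24.0), 90.0) [0.48320138 0.04040444 0.16507527]
```

View pics/placed.png

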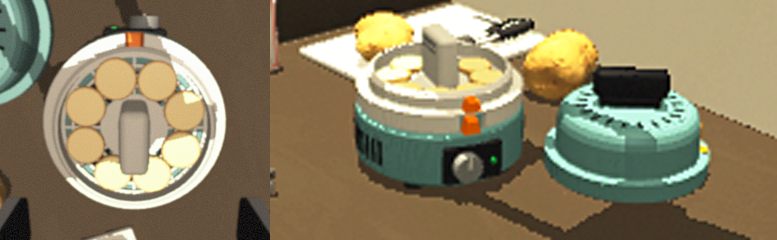

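Run:
```python
from h import *
import pickle
c,im,o=pickle.load(open("v.pkl","rb"))["lid"]
y=.804
for n,px,z,x in(("far grip top",(284.1,267.5),.09,.032),("far grip top, edge rounded",(284.1,267.5),.087,.032),("near grip bottom",(284.1,175),.064,-.032),("near skirt",(284.1,113.5),.014,-.071),("mark",(284.1,119.6),.0145,-.0665)):
    P=ray(c,px,z)[:2]-x*np.array([np.cos(y),np.sin(y)]);print(n,P.round(4))
h=hsv(im);print(im[255:275,284].max(1),im[165:185,284].max(1),im[105:135:1,284].tolist())
```

```text
far grip top [0.4808 0.0395]
far grip top, edge rounded [0.4818 0.0405]
near grip bottom [0.485  0.0438]
near skirt [0.4845 0.0434]
mark [0.4846 0.0435]
[ 28  33  34  42  34  33  37  32  40  37  37  23  43 113 198 241 245 245
 245 243] [154 157 155 157 158 160 156 147 115  73  34  13  21  26  29  27  32  39
  35  36] [[81, 65, 53], [83, 65, 53], [78, 65, 52], [77, 64, 50], [79, 65, 52], [76, 67, 54], [92, 101, 90], [117, 135, 123], [173, 139, 115], [241, 136, 84], [253, 143, 63], [252, 143, 58], [251, 143, 61], [251, 144, 60], [251, 140, 60], [250, 136, 52], [245, 132, 60], [203, 106, 54], [161, 82, 38], [176, 83, 27], [202, 101, 45], [187, 110, 70], [134, 110, 88], [90, 105, 96], [86, 114, 102], [91, 118, 107], [92, 118, 107], [95, 122, 112], [106, 136, 124], [104, 135, 123]]
```

Run:
```python
from h import *
y=.804;q=down(y+np.pi/2);p=[.4838,.0427]
manip.move_to([*p,.16],q)
print(manip.movel([*p,.061],rate=.1,force_limit=10)); o=manip.get_obs();print(o["ee_pos"].round(4))
manip.gripper_close(40); o=manip.get_obs();z0=o["ee_pos"][2];print(o["width"],o["grasp_force"],o["ee_pos"].round(4))
manip.movel([*p,.21],rate=.1); manip.hold(.2)
o=manip.get_obs();c=cam("wrist");im=manip.capture("wrist")
print(o["clock"],o["width"],o["force"].round(2),o["ft_torque"].round(3),o["ee_pos"].round(4))
zt=o["ee_pos"][2]-z0
def loc(px,z):
    d=ray(c,px,z)-o["ee_pos"];return (d[0]*np.cos(y)+d[1]*np.sin(y)).round(4),(-d[0]*np.sin(y)+d[1]*np.cos(y)).round(4)
for b in blobs(orange(im),30): print([float(x) for x in b],"mark local",loc(b[1:3],zt+.0145))
col=im[60:160,284].astype(int);print([(60+i,v.tolist()) for i,v in enumerate(col)][20:80:2])
cv2.imwrite("pics/heldlid.png",im[:,:,::-1])
```

```text
False
[0.4845 0.0426 0.0617]
0.017468498544900686 41.881529688835144 [0.4841 0.0426 0.0612]
19.0 0.01689191128099612 [ 0.85 -0.41 -3.05] [0.046 0.015 0.003] [0.4835 0.0427 0.2095]
[206.0, 283.4, 122.5, 275.0, 117.0, 18.0, 14.0] mark local (np.float64(-0.0665), np.float64(0.0005))
[(80, [65, 56, 44]), (82, [60, 51, 33]), (84, [59, 50, 40]), (86, [64, 55, 39]), (88, [64, 52, 40]), (90, [58, 43, 32]), (92, [61, 46, 32]), (94, [64, 55, 39]), (96, [58, 49, 36]), (98, [68, 57, 43]), (100, [71, 56, 46]), (102, [64, 51, 38]), (104, [65, 53, 40]), (106, [63, 52, 42]), (108, [63, 49, 35]), (110, [65, 52, 38]), (112, [84, 96, 86]), (114, [102, 122, 110]), (116, [200, 104, 61]), (118, [235, 121, 49]), (120, [234, 118, 51]), (122, [233, 117, 49]), (124, [231, 115, 47]), (126, [231, 115, 50]), (128, [174, 89, 36]), (130, [136, 69, 28]), (132, [140, 70, 25]), (134, [166, 77, 29]), (136, [189, 98, 48]), (138, [78, 85, 73])]
```

View pics/heldlid.png

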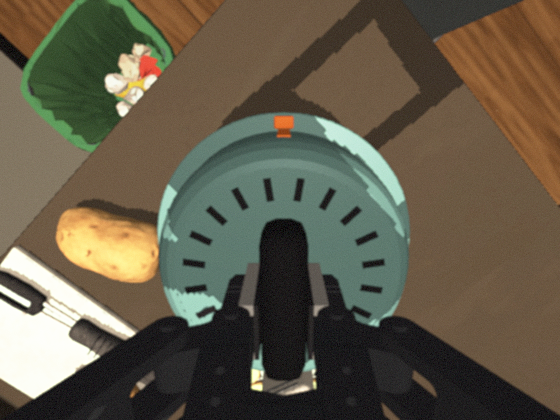

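Run:
```python
from h import *
q=down(-.265+np.pi/2);p=np.array([.5935,.1622])
manip.movel([*p,.212],q,rate=.1); manip.hold(.2)
o=manip.get_obs();print(o["clock"],o["ee_pos"].round(4),o["force"].round(2))
p=p+(p-o["ee_pos"][:2])
s=manip.movel([*p,.156],rate=.1,force_limit=10);o=manip.get_obs();print(s,o["ee_pos"].round(4),o["force"].round(2))
if not s:
    s=manip.movel([*p,.134],rate=.04,force_limit=10); manip.hold(.1);o=manip.get_obs();print(s,o["clock"],o["ee_pos"].round(4),o["force"].round(2),o["ft_torque"].round(3))
```

```text
21.025 [0.5934 0.162  0.2121] [-0.25 -0.35 -2.36]
False [0.594  0.1624 0.1564] [ 0.84  1.07 -1.82]
True 22.35 [0.5932 0.1624 0.1352] [1.07 0.55 4.06] [-0.007 -0.    -0.014]
```

Contact came at z 0.1352, which matches the expected home height. I'll release and check.

Run:
```python
from h import *
manip.open_gripper(); manip.movel([.5935,.1622,.25],rate=.15); manip.hold(.2)
im=manip.capture("wrist");sc=manip.capture("scene");print(manip.get_obs()["clock"])
for b in blobs(orange(sc),5): print([float(x) for x in b])
cs=cam("scene");y=-.265;ce=np.array([.5935,.1622])
cv2.imwrite("pics/end.png",np.hstack([im[60:340,140:430],cv2.resize(sc[150:260,210:400],(484,280),interpolation=cv2.INTER_CUBIC)])[:,:,::-1])
```

```text
24.2417
[18.0, 284.5, 197.0, 284.0, 193.0, 2.0, 9.0]
[7.0, 284.9, 203.3, 283.0, 203.0, 5.0, 2.0]
[34.0, 284.9, 208.9, 282.0, 206.0, 7.0, 6.0]
[44.0, 284.7, 216.5, 282.0, 213.0, 7.0, 8.0]
[10706.0, 319.0, 356.1, 169.0, 266.0, 265.0, 154.0]
[7280.0, 426.8, 356.2, 344.0, 267.0, 153.0, 153.0]
[220.0, 21.6, 319.4, 11.0, 310.0, 20.0, 21.0]
[308.0, 8.7, 326.9, 0.0, 313.0, 24.0, 24.0]
[88.0, 398.3, 358.6, 394.0, 340.0, 9.0, 35.0]
[69.0, 344.4, 388.7, 342.0, 378.0, 7.0, 21.0]
[65.0, 334.9, 394.5, 330.0, 384.0, 9.0, 22.0]
[161.0, 320.7, 404.4, 312.0, 391.0, 17.0, 29.0]
[9.0, 406.7, 392.3, 406.0, 391.0, 3.0, 4.0]
[6.0, 417.0, 390.8, 416.0, 390.0, 3.0, 3.0]
[39.0, 402.8, 409.4, 400.0, 400.0, 6.0, 19.0]
[5.0, 309.2, 404.4, 308.0, 403.0, 4.0, 4.0]
[14.0, 394.4, 404.5, 393.0, 403.0, 4.0, 5.0]
[15.0, 301.9, 410.3, 297.0, 407.0, 9.0, 7.0]
[10.0, 357.5, 411.7, 357.0, 408.0, 3.0, 9.0]
[30.0, 330.4, 416.0, 326.0, 411.0, 9.0, 9.0]
[8.0, 388.1, 413.0, 387.0, 411.0, 3.0, 5.0]
[26.0, 394.2, 416.0, 391.0, 412.0, 7.0, 8.0]
[21.0, 292.6, 417.6, 288.0, 415.0, 8.0, 5.0]
[6.0, 308.5, 417.0, 307.0, 416.0, 4.0, 3.0]
```

View pics/end.png

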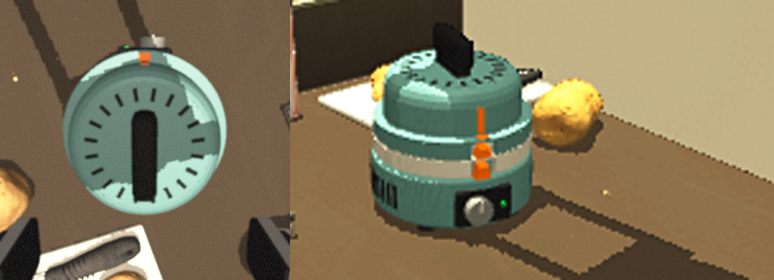

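The stack is level, with the lid's mark and both keys in line at scene column 284.5–285. The gripper is clear.

```bash
python3 -c "
from bench import manip
print(manip.finish_job())"
```

```text
the job is handed in; nothing more can be done
None
```

The dehydrator is assembled and handed in: the tray and then the lid went fully home with their notches over the keys, no slices were lost, the scale and potato were left alone, and it took about 24 s.

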